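# Find the key that unlocks the reagent strongbox

## Task

Unlock the grey reagent strongbox. Only one of the two keys in the wooden rack goes into the lock on its lid: find it, push it in from above down to its collar and turn it clockwise as far as it goes, then leave it standing in the lock. If you try the other key, put it back, upright, in its own place in the rack.

Things in the scene. Friction and masses are not known exactly. Their poses are not given: they have to be found in the camera images.
- key_red (a point): Key with a red grip, 80-150 g. Grip fin 36 (x) x 14 (y, pinch across this) x 44 mm high; below it a round collar 72 across, 6 thick, then a steel blade 28 long, up to 40 wide. Point: middle of the fin, 22 above the collar, 56 above the blade's end; z up. Hangs by its collar on a wooden rack's two rails, 40 high, 54 apart; beside a rubber bung; keys 95 or more apart. The hidden blades differ: one key fits.
- key_blue (a point): Key with a blue grip, 80-150 g. Grip fin 36 (x) x 14 (y, pinch across this) x 44 mm high; below it a round collar 72 across, 6 thick, then a steel blade 28 long, up to 40 wide. Point: middle of the fin, 22 above the collar, 56 above the blade's end; z up. Hangs by its collar on a wooden rack's two rails, 40 high, 54 apart; beside a rubber bung; keys 95 or more apart. The hidden blades differ: one key fits.
- keyway (a point): Middle of the slot's mouth on top of the brass lock plug (72 mm across), 114 mm above the bench, on the lid of a grey box (264 x 224, 80 high). Slot 50 long (x) x 20 wide (y) x 34 deep; it turns with the plug. The right key enters, x along the slot either way round, until its point is 28 mm above this one; a wrong key stops at 56. Things up to 36 mm tall stand on the lid's corners.
- lock (a joint): Turn of the plug in rad, clockwise seen from above: starts at 0 to 0.15 (locked), unlocked above 0.65, stop at 1.0. Stays where left (friction 0.12 N m). The key has up to 15 degrees of play in the slot before the plug follows: turn it that much further. The plug's white mark points at the ring's red dot when locked, at its green dot at the stop.
Things that resemble listed ones, but are neither listed nor needed, are in the scene too. Leave any green or yellow look-alike of the part that bears key_red alone.

How it is judged (in metres and radians):
On the way, in this order (a step that is already met when the one before it is completed fails the run):
1. a key (only one can) is in the lock, at least about half of its blade deep (((horizontal distance between key_red and keyway below 0.015 m and z of key_red in the frame of keyway below 0.042 m and angle between key_red's own z axis and vertical below 0.2 rad) or (horizontal distance between key_blue and keyway below 0.015 m and z of key_blue in the frame of keyway below 0.042 m and angle between key_blue's own z axis and vertical below 0.2 rad))), for 0.2 s.
2. the lock has been turned clockwise past 0.65 rad with the key in it (value of joint lock above 0.65 rad and ((horizontal distance between key_red and keyway below 0.015 m and z of key_red in the frame of keyway below 0.042 m and angle between key_red's own z axis and vertical below 0.2 rad) or (horizontal distance between key_blue and keyway below 0.015 m and z of key_blue in the frame of keyway below 0.042 m and angle between key_blue's own z axis and vertical below 0.2 rad))), for 0.2 s.
At the end, for the whole second after the job is handed in: The lock is turned past 0.65 rad; the key that fits stands in it, within 15 mm of the keyway's middle, its fin's middle less than 36 mm above the mouth (collar down) and within 0.2 rad of upright; the other key is within 40 mm of where it started and within 0.2 rad of upright (value of joint lock above 0.65 rad and ((horizontal distance between key_red and keyway below 0.015 m and z of key_red in the frame of keyway below 0.036 m and angle between each of key_red, key_blue's own z axis and vertical below 0.2 rad and distance of key_blue from where it was at the start of the episode below 0.04 m) or (horizontal distance between key_blue and keyway below 0.015 m and z of key_blue in the frame of keyway below 0.036 m and angle between each of key_blue, key_red's own z axis and vertical below 0.2 rad and distance of key_red from where it was at the start of the episode below 0.04 m))); the robot touches nothing.
It also fails if it takes over 64 s, if anything falls off the work surface, if the arm or the gripper's body presses on something with over 40 N, if the wrist force passes 120 N, or if a joint passes its speed limit or range.

## Robot

A 7-joint arm with a two-finger parallel gripper is mounted at the origin on the work surface. World frame = base frame: x ahead of the robot, y to its left, z up, the work surface at z = 0. Lengths are in mm, angles in rad, forces in N, time in s.
With the tool pointing down it reaches from about 400 to 875 mm from the base axis. Payload 4.4 kg.
Tool frame: the origin (TCP) lies at the very end of the fingers, on their centre line; the grasp point (between the pads) lies 19 mm behind it; z points along the fingers, y is the direction in which the jaws open and shut (so a half turn about z gives the same grasp; the last joint's range is limited). The gripper opens to 85 mm and grips with 20 to 120 N. Pads are 22 mm wide; open, the fingers measure 114 mm over their backs; the gripper's body (76 mm by 85 mm) begins 54 mm behind the grasp point. The pads swing forward as they close: fully open they stand 13 mm farther back than shut.
Start: joints at [1.149, 0.628, 0.038, 1.517, -0.027, 0.996, -0.02], TCP at [226.449, -609.293, 231.313] pointing down, gripper open.
Joint ranges: [-3.06, 3.06], [-0.37, 2.12], [-1.25, 1.32], [0.18, 2.47], [-1.1, 4.24], [0.23, 1.98], [-2.94, 2.94]. Speed limits (rad/s): [2.57, 2.57, 3.14, 3.14, 3.14, 3.14, 3.14].

## Interface

Orientations are given as [roll, pitch, yaw] about the fixed x, y, z axes, in that order (R = Rz(yaw) Ry(pitch) Rx(roll)).
In Python, from cell import read_state, get_image, finish_job gives the robot as it stands.
- The arm moves only by the tool carry_out, never from a script. Its argument "series" is a list that holds one entry, the list of rows, each a list of 7 numbers: the shift along the tool's x, y, z in cm, then the turn, a rotation vector about the tool's x, y, z in rad, then the finger opening in cm, from 0 to 8.54. In form: [[[x, y, z, wx, wy, wz, grip], ...]]. A call has 1 to 5 rows; each row is the pose to reach, as a shift and turn from the pose commanded when the call began, along the tool's axes at that moment; what a row does not reach only later rows make up. A row lasts 1/12 s, in which the tool goes at most 41.7 mm and 7.16 degrees, less where a joint would pass 70% of its speed; a pose out of reach is approached as far as the arm can. A call with a gripper value outside its range is refused whole. The fingers move at their own pace and stop on an object; the grip force is fixed at half the most. Time passes only in rows, so rows that repeat a pose let the fingers close. It gives the time, the measured TCP pose, the force and the opening at its end, in the units of the state.
- read_state(): the state, without advancing time (a new reading comes with each control period).
- get_image(name): name is "scene" or "top" or "wrist"; returns a dict with "img" (384x512x3 uint8, blue, green, red), "z_map" (384x512 float32, mm along the optical axis (not along the pixel's ray), 0 where there is no reading), "mtx" (3x3 intrinsics, pixels), "dist" ([k1, k2, p1, p2, k3] as OpenCV has them; the pictures are not rectified), "T" (4x4, takes a point from camera to world coordinates); the wrist camera has in their place "T_tool_cam" (4x4, takes a point from camera to tool coordinates, whose origin is the TCP and whose axes are the flange's). Camera axes: x right, y down, z forward; pixel columns grow to the right and rows downward; lengths in mm; the calibration is good to about 2 mm. A picture is of the moment at which its call begins: read the wrist's pose just before it.
- finish_job(): hands the job in, once; it reports no verdict.
The state is a dict: "clock": time; "qpos": joint angles; "qd": joint speeds; "tau": joint torques, N m; "eef_pos": TCP position; "tool_rot": TCP orientation; "force": force on the tool from outside, world axes, zero at the start; "torque": the same for the moment, N m; "width": finger opening in mm.
Only numpy, scipy, OpenCV 4.12 (cv2) and the standard library are available. Lean on these libraries where they do the work, as an engineer would, in place of code of your own. Each camera call takes 0.05 s, during which the arm holds its last target.

## Working session

There is one attempt and no reset: what is moved stays moved. The work goes in short steps, Python scripts to look and compute and a tool call to move; the robot and the scene stay as the last step left them, time stands still between calls to the robot, and variables do not carry over. Pictures are saved under pics/ and viewed, and the job is handed in when it is done.

Besides the shell and the picture viewer there is one more tool, called after "Call:" as name(argument=value, ...), one argument or row to a line, values as JSON. carry_out: Moves the arm, as the interface text tells. Its arguments: {"type":"object","properties":{"series":{"type":"array","items":{"type":"array","items":{"type":"array","items":{"type":"number"}}}}},"required":["series"]}

```bash
mkdir -p pics; ls; cat > h.py <<'E'
import numpy as np, cv2
from cell import read_state, get_image, finish_job
from scipy.spatial.transform import Rotation as R
def tool_T(s):
    T=np.eye(4);T[:3,:3]=R.from_euler('xyz',s['tool_rot']).as_matrix();T[:3,3]=s['eef_pos'];return T
def grab(name):
    s=read_state(); d=get_image(name)
    if name=='wrist': d['T']=tool_T(s)@d['T_tool_cam']
    return d
def ray(d,uv):
    p=cv2.undistortPoints(np.array(uv,float).reshape(-1,1,2),d['mtx'],np.array(d['dist']))[:,0]
    r=np.c_[p,np.ones(len(p))]@d['T'][:3,:3].T
    return d['T'][:3,3],r
def plane(d,uv,z):
    o,r=ray(d,uv); return o+r*((z-o[2])/r[:,2])[:,None]
def depthpt(d,uv):
    o,r=ray(d,uv); uv=np.array(uv).reshape(-1,2).astype(int)
    return o+r*d['z_map'][uv[:,1],uv[:,0]][:,None]
def proj(d,P):
    Ti=np.linalg.inv(d['T']); q,_=cv2.projectPoints(np.array(P,float).reshape(-1,3),cv2.Rodrigues(Ti[:3,:3])[0],Ti[:3,3],d['mtx'],np.array(d['dist'])); return q[:,0]
E
python3 - <<'E'
from h import *
s=read_state();print(s)
for n in ['scene','top','wrist']:
    d=grab(n); cv2.imwrite(f'pics/{n}0.png',d['img']); np.save(f'{n}0.npy',d,allow_pickle=True); print(n,d['T'].round(2).tolist())
E
```

```text
pics
{'clock': 0.0, 'qpos': array([ 1.14921916,  0.62932714,  0.03841   ,  1.51835787, -0.02701826,
        0.99627483, -0.02000933]), 'qd': array([ 0.00107608, -0.0001468 , -0.00143713, -0.00194694, -0.00248625,
        0.00091631,  0.00225049]), 'tau': array([ 6.23915912e-04, -5.63393712e+01,  1.22600421e+00, -1.93445367e+01,
        1.09008720e-02,  1.04713239e-02,  3.32365653e-05]), 'eef_pos': array([ 226.24506561, -608.70394568,  230.40402907]), 'tool_rot': array([-3.13974205e+00, -1.09751406e-05,  3.55783957e-01]), 'force': array([-0.29755432, -0.54069901, -0.11097218]), 'torque': array([-0.02675606, -0.0395933 ,  0.01531209]), 'width': 85.40304170426458}
scene [[-0.89, 0.38, -0.25, 687.35], [0.46, 0.74, -0.48, 462.35], [0.0, -0.55, -0.84, 788.84], [0.0, 0.0, 0.0, 1.0]]
top [[-0.01, -0.99, 0.11, 381.6], [-1.0, 0.01, 0.04, 44.12], [-0.04, -0.11, -0.99, 1023.1], [0.0, 0.0, 0.0, 1.0]]
wrist [[0.35, -0.9, -0.27, 296.2], [-0.94, -0.33, -0.1, -583.27], [-0.0, 0.29, -0.96, 373.55], [0.0, 0.0, 0.0, 1.0]]
```

View pics/scene0.png

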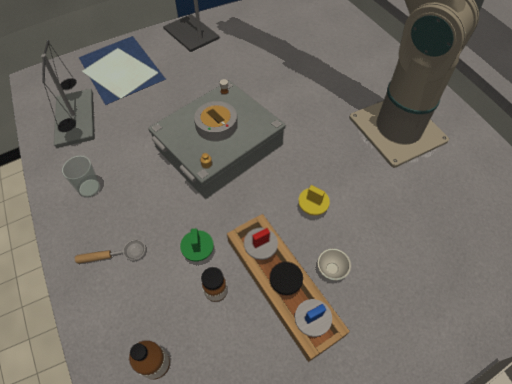

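View pics/top0.png

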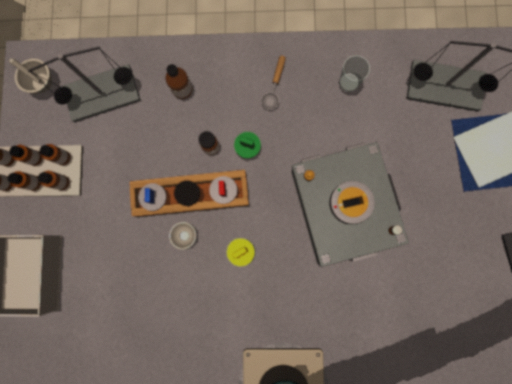

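View pics/wrist0.png

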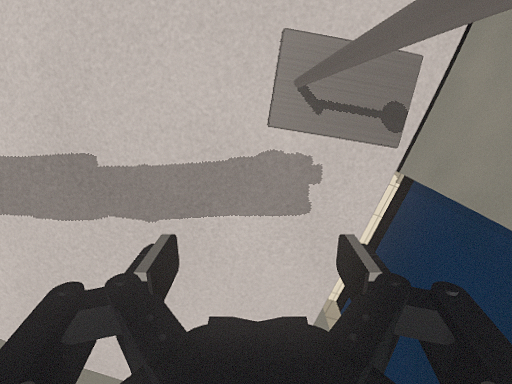

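The two keys in the wooden rack are at scene (262,240) red and (315,315) blue. The green key at (197,245) and the yellow one at (314,200) stand on the bench outside the rack, so they are the look-alikes. The lock is at scene (216,118). I'll enlarge these to confirm.

```bash
python3 - <<'E'
from h import *
t=np.load('top0.npy',allow_pickle=True).item(); s=np.load('scene0.npy',allow_pickle=True).item()
a=cv2.resize(t['img'][140:275,125:415],(800,372),interpolation=cv2.INTER_CUBIC)
cv2.imwrite('pics/topcrop.png',a)
b=cv2.resize(s['img'][70:360,140:350],(435,600),interpolation=cv2.INTER_CUBIC)
cv2.imwrite('pics/scenecrop.png',b)
for n,d in (('top',t),('scene',s)):
    hsv=cv2.cvtColor(d['img'],cv2.COLOR_BGR2HSV)
    H,S,V=cv2.split(hsv)
    for c,m in (('red',((H<5)|(H>174))&(S>180)&(V>110)),('blue',(abs(H.astype(int)-112)<10)&(S>170)&(V>90))):
        m=m.astype(np.uint8); k,l,st,ce=cv2.connectedComponentsWithStats(m)
        for i in range(1,k):
            if st[i,4]>15: 
                pts=np.argwhere(l==i)[:,::-1]; P=depthpt(d,pts); 
                print(n,c,ce[i].round(1),st[i].tolist(),'plane90',plane(d,ce[i],90).round(1),'depth med',np.median(P,0).round(1),'zmax',np.percentile(P[:,2],95).round(1))
E
```

```text
top red [221.8 188.2] [220, 182, 5, 13, 56] plane90 [[510.5 148.2  90. ]] depth med [510.7 147.7  89.1] zmax 91.4
top blue [147.5 194.9] [146, 189, 4, 12, 45] plane90 [[496.2 334.9  90. ]] depth med [495.8 335.4  89.3] zmax 91.6
scene red [260.6 233.9] [253, 229, 16, 11, 87] plane90 [[513.5 151.7  90. ]] depth med [514.5 152.5  90.8] zmax 93.0
scene blue [316.7 310.6] [308, 305, 17, 14, 82] plane90 [[495.5 338.   90. ]] depth med [494.  337.3  90.6] zmax 92.9
```

View pics/topcrop.png

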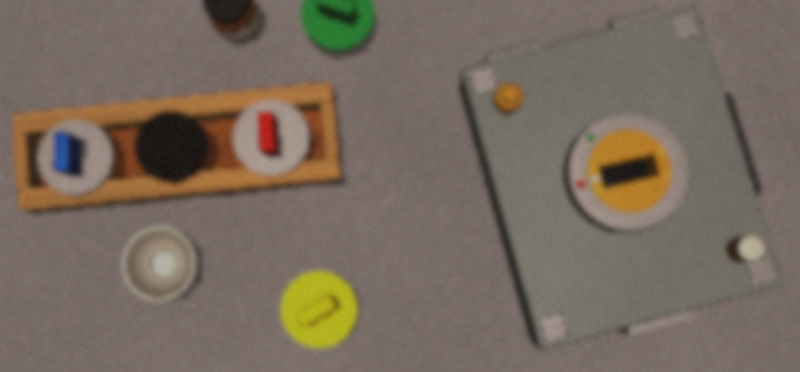

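View pics/scenecrop.png

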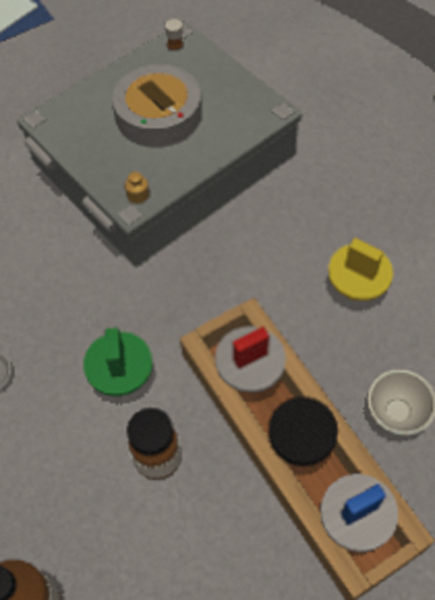

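```bash
cat >> h.py <<'E'
def plan(xyz,yaw,st=None):
    s=st or read_state(); T=tool_T(s); Rt=R.from_euler('xyz',[np.pi,0,yaw]).as_matrix()
    sh=T[:3,:3].T@(np.array(xyz,float)-T[:3,3])/10; rv=R.from_matrix(T[:3,:3].T@Rt).as_rotvec()
    n=max(np.linalg.norm(sh)/4.17,np.linalg.norm(rv)/0.12497)
    print('pose',s['eef_pos'].round(1),s['tool_rot'].round(3),'clk',round(s['clock'],2),'F',s['force'].round(1),'w',round(s['width'],1))
    print('shift cm',sh.round(2),'rot',rv.round(3),'rows',round(n,2))
E
python3 - <<'E'
from h import *
t=np.load('top0.npy',allow_pickle=True).item(); s=np.load('scene0.npy',allow_pickle=True).item(); w=np.load('wrist0.npy',allow_pickle=True).item()
print('stand pole pts',depthpt(w,[(300,83),(350,60),(420,25),(280,60)]).round(0))
# lock: dark slot in orange plug
for n,d,box in (('top',t,(320,175,385,230)),('scene',s,(185,90,245,145))):
    hsv=cv2.cvtColor(d['img'],cv2.COLOR_BGR2HSV);H,S,V=cv2.split(hsv)
    print(n, 'intr',d['mtx'][0,0])
    x0,y0,x1,y1=box
    m=np.zeros(H.shape,np.uint8); m[y0:y1,x0:x1]=((H>8)&(H<28)&(S>140)&(V>90))[y0:y1,x0:x1]
    c=max(cv2.findContours(m,0,2)[0],key=cv2.contourArea); h=cv2.convexHull(c)
    (cx,cy),ax,an=cv2.fitEllipse(h); print('plug',cx,cy,ax,plane(d,[(cx,cy)],114).round(1))
    f=cv2.fillConvexPoly(np.zeros_like(m),h,1); f=cv2.erode(f,np.ones((3,3)))
    sl=((f>0)&(V<70)).astype(np.uint8)
    k,l,st,ce=cv2.connectedComponentsWithStats(sl); i=1+np.argmax(st[1:,4])
    P=plane(d,np.argwhere(l==i)[:,::-1],114); u,sv,vt=np.linalg.svd(P[:,:2]-P[:,:2].mean(0),full_matrices=False)
    print('slot',st[i],P.mean(0).round(1),'yaw deg',np.degrees(np.arctan2(vt[0,1],vt[0,0])), 'len',np.ptp((P[:,:2]@vt.T),axis=0).round(1))
plan([420,-400,230],0.35)
E
```

```text
stand pole pts [[ 333. -619.   59.]
 [ 332. -619.  228.]
 [ 333. -619.  289.]
 [ 354. -591.   14.]]
top intr 379.7654946888845
plug 352.6681213378906 201.6226043701172 (28.726743698120117, 29.751924514770508) [[ 470.4 -167.9  114. ]]
slot [343 198  19   9 109] [ 470.2 -166.7  114. ] yaw deg -77.60746871296895 len [43.4 14.5]
scene intr 386.55149493581763
plug 214.87657165527344 115.8910903930664 (20.161354064941406, 28.63792610168457) [[ 469.8 -168.7  114. ]]
slot [214 118   5   5   6] [ 472.5 -154.1  114. ] yaw deg 103.40979745747893 len [16.8  2. ]
pose [ 226.3 -608.9  230.6] [-3.14  -0.     0.356] clk 0.15 F [-0.2  0.4  0.2] w 85.4
shift cm [ 25.43 -12.83   0.08] rot [-0.001 -0.     0.006] rows 6.83
```

Call:
carry_out(
  series=[
    [[4,-2.5,0,0,0,0,8.5],[6,-6,0,0,0,0,8.5],[9,-9,0,0,0,0,8.5],[12,-12,0,0,0,0,8.5],[15,-15.5,0,0,0,0,8.5]],
  ],
)

```text
clock: 0.57
eef_pos: [310.5, -418.7, 231.1]
tool_rot: [-3.142, -0.0, 0.356]
force: [1.5, 0.3, 0.5]
width: 85.3
```

```bash
python3 - <<'E'
from h import *
plan([480,240,240],0.05)
E
```

```text
pose [ 310.5 -418.7  231.1] [-3.142 -0.     0.356] clk 0.57 F [1.5 0.3 0.5] w 85.3
shift cm [ 38.83 -55.84  -0.87] rot [-0.    -0.     0.306] rows 16.31
```

Call:
carry_out(
  series=[
    [[2.7,-3.1,0,0,0,0,8.5],[5.4,-6.2,0,0,0,0.06,8.5],[8.1,-9.3,0,0,0,0.12,8.5],[10.8,-12.4,0,0,0,0.18,8.5],[13.5,-15.5,0,0,0,0.25,8.5]],
  ],
)

```text
clock: 0.98
eef_pos: [382.5, -226.4, 231.3]
tool_rot: [-3.142, -0.0, 0.102]
force: [1.7, 0.5, 0.1]
width: 84.9
```

```bash
python3 - <<'E'
from h import *
plan([480,240,240],0.05)
E
```

```text
pose [ 382.5 -226.4  231.3] [-3.142 -0.     0.102] clk 0.98 F [1.7 0.5 0.1] w 84.9
shift cm [ 14.46 -45.4   -0.86] rot [-0.    -0.     0.052] rows 11.43
```

Call:
carry_out(
  series=[
    [[1.2,-3.8,-0.2,0,0,0.01,8.5],[2.4,-7.6,-0.4,0,0,0.02,8.5],[3.6,-11.4,-0.5,0,0,0.03,8.5],[4.8,-15.2,-0.6,0,0,0.04,8.5],[6,-19,-0.9,0,0,0.05,8.5]],
  ],
)

```text
clock: 1.4
eef_pos: [421.6, -31.1, 240.2]
tool_rot: [3.142, 0.0, 0.055]
force: [0.7, -0.7, 0.6]
width: 85.0
```

Call:
carry_out(
  series=[
    [[1.4,-3.8,0,0,0,0,8.5],[2.8,-7.6,0,0,0,0,8.5],[4.2,-11.4,0,0,0,0,8.5],[5.6,-15.2,0,0,0,0,8.5],[7,-19,0,0,0,0,8.5]],
  ],
)

```text
clock: 1.82
eef_pos: [481.2, 162.6, 240.3]
tool_rot: [3.141, 0.0, 0.056]
force: [-0.3, -0.4, 0.0]
width: 85.2
```

Call:
carry_out(
  series=[
    [[0.6,-3.7,0,0,0,0,8.5],[1.2,-7.4,0,0,0,0,8.5],[1.2,-7.4,0,0,0,0,8.5],[1.2,-7.4,0,0,0,0,8.5]],
  ],
)

```text
clock: 2.15
eef_pos: [488.3, 237.9, 239.7]
tool_rot: [-3.141, 0.001, 0.061]
force: [-0.0, -0.9, -0.5]
width: 84.9
```

```bash
python3 - <<'E'
from h import *
plan([480,240,240],0.05)
d=grab('wrist'); np.save('w1.npy',d,allow_pickle=True); cv2.imwrite('pics/w1.png',d['img'])
print(d['mtx'].round(1).tolist(), read_state()['qpos'].round(2))
E
```

```text
pose [488.3 237.9 239.7] [-3.141e+00  1.000e-03  6.100e-02] clk 2.15 F [-0.  -0.9 -0.5] w 84.9
shift cm [-0.82 -0.26 -0.02] rot [-0.001  0.001  0.011] rows 0.21
[[273.6, 0.0, 257.3], [0.0, 273.6, 186.6], [0.0, 0.0, 1.0]] [-0.49  0.46 -0.02  1.81  0.01  0.87 -2.03]
```

View pics/w1.png

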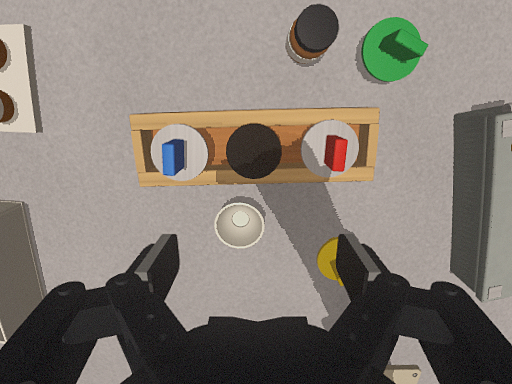

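The wrist view shows the rack with blue at (175,155) and red at (335,153), and the black bung between them at (253,152). The look-alikes, green at (392,48) and yellow at (340,260), stand outside it. Next I'll enlarge the two fins and measure them.

```bash
python3 - <<'E'
from h import *
d=np.load('w1.npy',allow_pickle=True).item(); im=d['img']
a=np.hstack([cv2.resize(im[110:200,x:x+90],(400,400),interpolation=cv2.INTER_CUBIC) for x in (130,290)]); cv2.imwrite('pics/w1c.png',a)
hsv=cv2.cvtColor(im,cv2.COLOR_BGR2HSV);H,S,V=cv2.split(hsv)
for c,m in (('red',((H<6)|(H>172))&(S>150)),('blue',(abs(H.astype(int)-112)<12)&(S>120))):
    m=m.astype(np.uint8)
    k,l,st,ce=cv2.connectedComponentsWithStats(m); i=1+np.argmax(st[1:,4]); pts=np.argwhere(l==i)[:,::-1]
    P=depthpt(d,pts); ok=(P[:,2]>85)&(P[:,2]<96); Q=P[ok]
    pl=plane(d,pts[ok],90)[:,:2]; r=cv2.minAreaRect(pl.astype(np.float32)); box=cv2.boxPoints(r)
    u,sv,vt=np.linalg.svd(pl-pl.mean(0)); print(c,st[i],ok.sum(),'z',np.median(Q[:,2]).round(1),'mean',pl.mean(0).round(1),'pca yaw',np.degrees(np.arctan(vt[0,1]/vt[0,0])).round(1),'rect',np.round(r[0],1),np.round(r[1],1),round(r[2],1))
    print(' Vrange',np.percentile(V[l==i],[5,25,50,75,95]))
# collar circle (light, z 46)
for c,x0,x1 in (('blue',140,215),('red',295,365)):
    m=np.zeros(H.shape,np.uint8); m[115:190,x0:x1]=((S<60)&(V>130))[115:190,x0:x1]
    k,l,st,ce=cv2.connectedComponentsWithStats(m); i=1+np.argmax(st[1:,4]); h=cv2.convexHull(np.argwhere(l==i)[:,::-1].astype(np.int32))
    p=plane(d,h[:,0],46)[:,:2]; print(c,'collar',np.round(cv2.minEnclosingCircle(p.astype(np.float32)),1) if 0 else [np.round(q,1) for q in cv2.minEnclosingCircle(p.astype(np.float32))])
# rack yaw
m=((H>8)&(H<22)&(S>90)&(V>120)).astype(np.uint8); k,l,st,ce=cv2.connectedComponentsWithStats(m); i=1+np.argmax(st[1:,4])
p=plane(d,np.argwhere(l==i)[:,::-1],40)[:,:2]; print('rack',[np.round(q,1) for q in cv2.minAreaRect(p.astype(np.float32))])
E
```

```text
red [324 136  24  35 661] 431 z 90.2 mean [515.2 150.8] pca yaw 2.4 rect [515.2 150.8] [35.2 14.9] 1.6
 Vrange [ 97. 105. 191. 209. 215.]
blue [162 140  22  36 435] 390 z 90.1 mean [498.9 335.7] pca yaw -0.4 rect [498.5 335.7] [35.7 13.6] 0.6
 Vrange [ 87.  170.5 191.  195.  199. ]
blue collar [array([498. , 336.8]), np.float64(36.4)]
red collar [array([514.9, 149.1]), np.float64(36.4)]
rack [array([509. , 242.4]), array([ 93.6, 309.9]), np.float64(5.0)]
```

View pics/w1c.png

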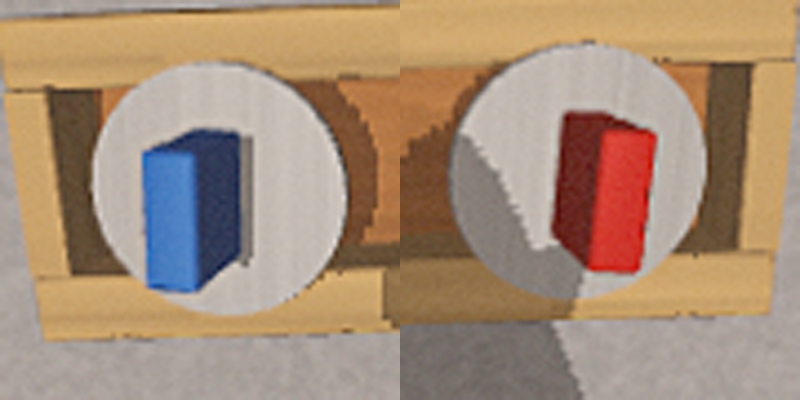

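```bash
python3 - <<'E'
from h import *
plan([515,150.5,110],0.035)
plan([515,150.5,51],0.035)
E
```

```text
pose [488.5 235.4 239.8] [3.141e+00 1.000e-03 5.800e-02] clk 2.2 F [-0.5 -0.3 -1. ] w 85.0
shift cm [ 2.17  8.62 12.99] rot [0.001 0.001 0.023] rows 3.77
pose [488.5 235.4 239.8] [3.141e+00 1.000e-03 5.800e-02] clk 2.2 F [-0.5 -0.3 -1. ] w 85.0
shift cm [ 2.17  8.61 18.89] rot [0.001 0.001 0.023] rows 5.01
```

Call:
carry_out(
  series=[
    [[1,4,0.5,0,0,0.02,4.5],[2.2,8,1.5,0,0,0.02,4.5],[2.2,8.6,5.5,0,0,0.02,4.5],[2.2,8.6,9.5,0,0,0.02,4.5],[2.2,8.6,11,0,0,0.02,4.5]],
  ],
)

```text
clock: 2.62
eef_pos: [513.3, 145.7, 126.6]
tool_rot: [3.138, 0.006, 0.03]
force: [-0.6, -0.4, 0.0]
width: 45.1
```

Call:
carry_out(
  series=[
    [[0,0,0,0,0,0,4.5],[0,0,0,0,0,0,4.5]],
  ],
)

```text
clock: 2.78
eef_pos: [515.5, 148.7, 130.1]
tool_rot: [3.14, 0.002, 0.034]
force: [1.6, -0.3, 0.3]
width: 44.8
```

```bash
python3 - <<'E'
from h import *
plan([515,150.5,51],0.035)
d=grab('wrist'); cv2.imwrite('pics/w2.png',d['img'])
im=d['img']; hsv=cv2.cvtColor(im,cv2.COLOR_BGR2HSV);H,S,V=cv2.split(hsv)
m=(((H<6)|(H>172))&(S>150)).astype(np.uint8); k,l,st,ce=cv2.connectedComponentsWithStats(m); i=1+np.argmax(st[1:,4]); pts=np.argwhere(l==i)[:,::-1]
P=depthpt(d,pts); ok=(P[:,2]>86)&(P[:,2]<95); pl=plane(d,pts[ok],90)[:,:2]; print([np.round(q,1) for q in cv2.minAreaRect(pl.astype(np.float32))])
E
```

```text
pose [515.5 148.7 130.1] [3.14e+00 2.00e-03 3.40e-02] clk 2.78 F [ 1.6 -0.3  0.3] w 44.8
shift cm [-0.03 -0.19  7.91] rot [ 0.001  0.002 -0.001] rows 1.9
[array([515.3, 149.3]), array([36.5, 13.3]), np.float64(2.0)]
```

View pics/w2.png

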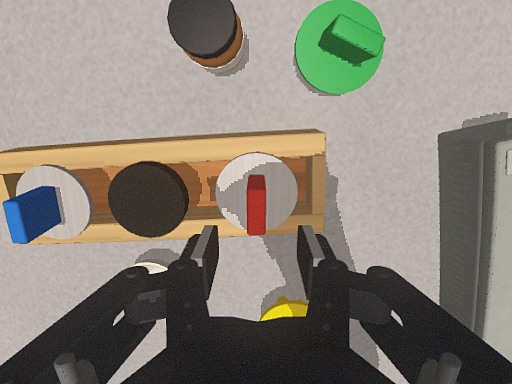

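The red fin is centred between the open fingers (col 256), so I'll descend and grip.

Call:
carry_out(
  series=[
    [[0,-0.1,3,0,0,0,4.5],[0,-0.1,6,0,0,0,4.5],[0,-0.1,7.8,0,0,0,4.5],[0,-0.1,7.8,0,0,0,4.5]],
  ],
)

```text
clock: 3.17
eef_pos: [514.9, 151.0, 51.1]
tool_rot: [3.141, 0.002, 0.036]
force: [-0.5, 0.3, 0.9]
width: 45.1
```

Call:
carry_out(
  series=[
    [[0,0,0,0,0,0,0.8],[0,0,0,0,0,0,0.8],[0,0,0,0,0,0,0.8],[0,0,0,0,0,0,0.8]],
  ],
)

```text
clock: 3.5
eef_pos: [517.6, 151.9, 54.6]
tool_rot: [-3.141, -0.004, 0.036]
force: [0.4, -0.2, 7.1]
width: 13.3
```

Call:
carry_out(
  series=[
    [[0,0,-2,0,0,0,0.8],[0,0,-6,0,0,0,0.8],[0,0,-10,0,0,0,0.8],[0,0,-14,0,0,0,0.8],[0,0,-17,0,0,0,0.8]],
  ],
)

```text
clock: 3.92
eef_pos: [516.7, 151.8, 226.8]
tool_rot: [-3.14, -0.005, 0.036]
force: [1.6, 0.6, -1.2]
width: 13.2
```

Call:
carry_out(
  series=[
    [[0,0,0,0,0,0,0.8],[0,0,0,0,0,0,0.8],[0,0,0,0,0,0,0.8]],
  ],
)

```text
clock: 4.17
eef_pos: [515.3, 151.4, 222.6]
tool_rot: [-3.142, -0.0, 0.036]
force: [0.3, 0.6, -0.7]
width: 13.2
```

```bash
python3 - <<'E'
from h import *
plan([550,280,400],0.035)
d=grab('wrist'); cv2.imwrite('pics/w3.png',d['img']);d=grab('scene'); np.save('s3.npy',d,allow_pickle=True)
p=proj(d,[read_state()['eef_pos']])[0]; print(p)
x,y=map(int,p); y0=max(0,y-60);x0=max(0,x-75); c=d['img'][y0:y0+120,x0:x0+150]; cv2.imwrite('pics/s3.png',cv2.resize(c,None,fx=5,fy=5,interpolation=cv2.INTER_CUBIC))
E
```

```text
pose [515.3 151.4 222.6] [-3.142 -0.     0.036] clk 4.17 F [ 0.3  0.6 -0.7] w 13.2
shift cm [  3.93 -12.73 -17.74] rot [-0.    -0.     0.001] rows 5.32
[260.83760943 199.49618546]
```

View pics/w3.png

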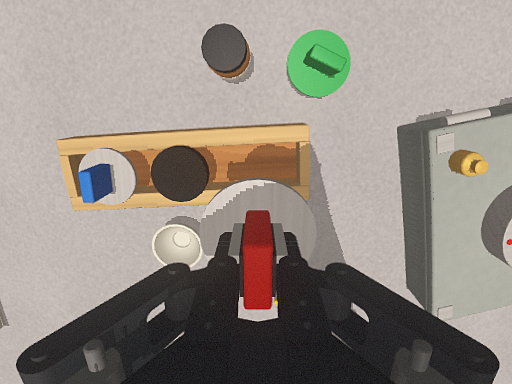

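View pics/s3.png

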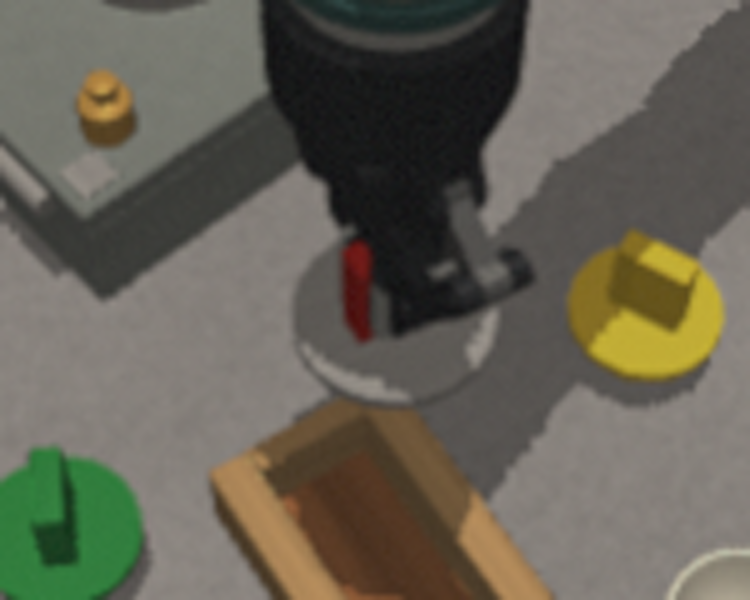

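The key is held upright and the blade is hidden under the collar. I'll tilt it toward the scene camera to see the blade before trying it.

Call:
carry_out(
  series=[
    [[2,0,-1.5,0.045,0.1,0,0.8],[4,0,-3,0.09,0.2,0,0.8],[6,0,-4.5,0.135,0.3,0,0.8],[8,0,-6,0.18,0.4,0,0.8],[10,0,-7.5,0.22,0.5,0,0.8]],
  ],
)

```text
clock: 4.68
eef_pos: [615.8, 154.6, 297.0]
tool_rot: [-2.901, -0.498, -0.026]
force: [0.1, 1.0, -2.3]
width: 13.4
```

Call:
carry_out(
  series=[
    [[0,0,0,0.045,0.1,0,0.8],[0,0,0,0.09,0.2,0,0.8],[0,0,0,0.135,0.3,0,0.8],[0,0,0,0.18,0.4,0,0.8],[0,0,0,0.2,0.45,0,0.8]],
  ],
)

```text
clock: 5.1
eef_pos: [621.7, 153.4, 321.4]
tool_rot: [-2.786, -0.595, -0.053]
force: [0.5, 0.3, -0.6]
width: 13.1
```

```bash
python3 - <<'E'
from h import *
plan([500,0,250],0.036); print(read_state()['qpos'].round(2))
d=grab('scene'); np.save('s4.npy',d,allow_pickle=True)
p=proj(d,[read_state()['eef_pos']])[0]; print(p)
x,y=map(int,p); y0=max(0,y-60);x0=max(0,x-75); c=d['img'][y0:y0+120,x0:x0+150]; cv2.imwrite('pics/s4.png',cv2.resize(c,None,fx=5,fy=5,interpolation=cv2.INTER_CUBIC))
E
```

```text
pose [621.7 153.4 321.4] [-2.786 -0.595 -0.053] clk 5.1 F [ 0.5  0.3 -0.6] w 13.1
shift cm [-13.39  14.82  -5.97] rot [-0.318 -0.603  0.02 ] rows 5.46
[-0.1   0.31 -0.08  2.07 -1.05  0.24 -0.71]
[194.11233841 189.98562099]
```

View pics/s4.png

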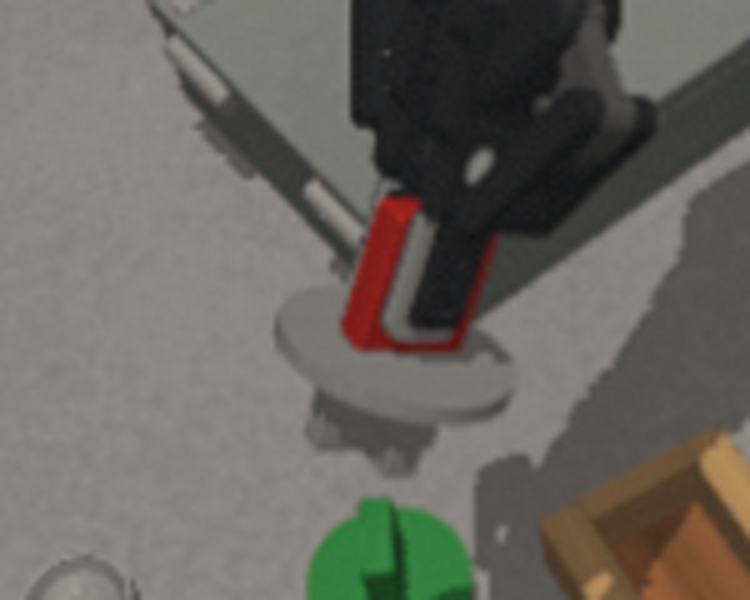

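```bash
python3 - <<'E'
from h import *
d=np.load('s4.npy',allow_pickle=True).item()
x,y=194,189; c=d['img'][195:235,165:230].astype(float)
c=np.clip((c-50)*2.2,0,255).astype(np.uint8)
cv2.imwrite('pics/s4b.png',cv2.resize(c,None,fx=12,fy=12,interpolation=cv2.INTER_CUBIC))
E
```

```text
(no output)
```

View pics/s4b.png

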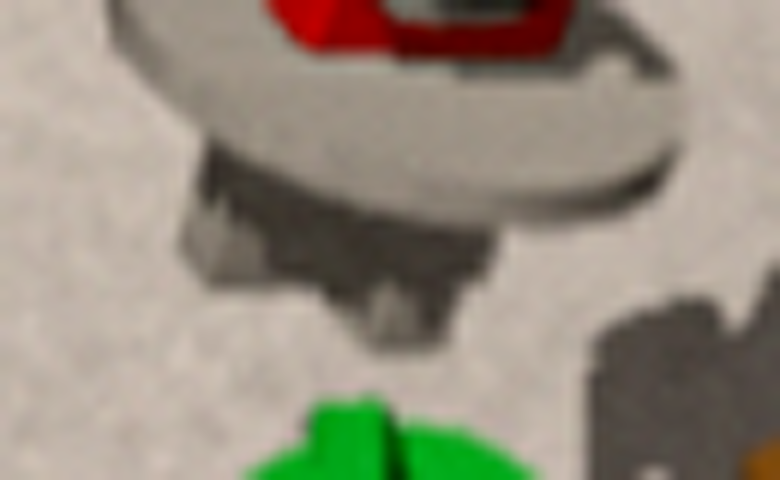

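Call:
carry_out(
  series=[
    [[0,0,0,0,0,0.12,0.8],[0,0,0,0,0,0.24,0.8],[0,0,0,0,0,0.36,0.8],[0,0,0,0,0,0.48,0.8],[0,0,0,0,0,0.6,0.8]],
  ],
)

```text
clock: 5.57
eef_pos: [622.6, 151.9, 322.3]
tool_rot: [-2.52, -0.301, -0.65]
force: [0.4, -0.0, -1.0]
width: 13.7
```

```bash
cat > look.py <<'E'
from h import *
import sys
d=grab('scene'); np.save(sys.argv[1]+'.npy',d,allow_pickle=True)
s=read_state(); print(s['tool_rot'].round(2),s['eef_pos'].round(0),s['qpos'].round(2))
p=proj(d,[s['eef_pos']+tool_T(s)[:3,2]*18])[0]; print(p)
x,y=map(int,p); y0=max(0,y-28);x0=max(0,x-35); c=d['img'][y0:y0+56,x0:x0+70].astype(float)
c=np.clip((c-40)*2.0,0,255).astype(np.uint8)
cv2.imwrite('pics/'+sys.argv[1]+'.png',cv2.resize(c,None,fx=10,fy=10,interpolation=cv2.INTER_CUBIC))
E
python3 look.py s5
```

```text
[-2.52 -0.3  -0.65] [623. 152. 322.] [-0.13  0.31 -0.04  2.07 -1.07  0.25 -1.3 ]
[192.54627548 202.38042008]
```

View pics/s5.png

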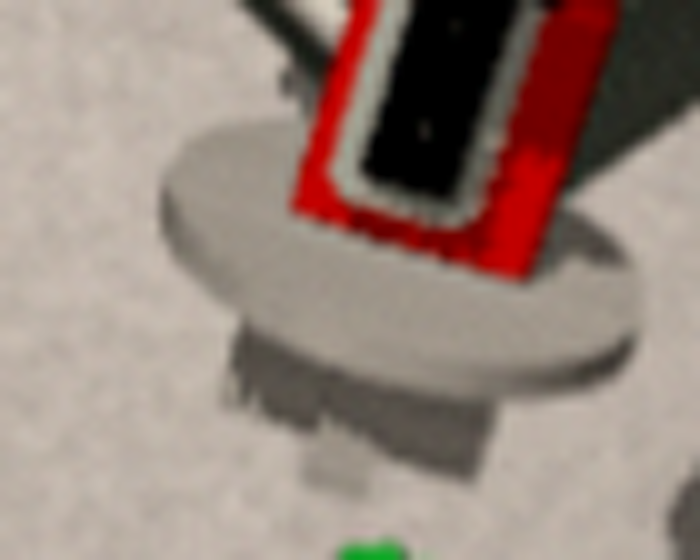

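```bash
python3 - <<'E'
from h import *
d=np.load('s5.npy',allow_pickle=True).item(); s=read_state(); T=tool_T(s)
y0=202-28;x0=192-35
c=d['img'][y0:y0+56,x0:x0+70].astype(float); c=cv2.resize(np.clip((c-40)*2.0,0,255).astype(np.uint8),None,fx=10,fy=10,interpolation=cv2.INTER_CUBIC)
def put(P,col):
    q=(proj(d,[(T@np.r_[P,1])[:3]])[0]-[x0,y0]+0.5)*10; cv2.circle(c,tuple(int(v) for v in q),4,col,-1); return q.round(0)
for a in np.linspace(0,2*np.pi,24): put([36*np.cos(a),36*np.sin(a),8.6],(255,0,0))
for x in (-20,0,20): print(x,put([x,0,42.6],(0,255,0)))
for y in (-20,-15,-10,10): print('y',y,put([0,y,42.6],(0,255,255)))
cv2.imwrite('pics/s5b.png',c)
E
```

```text
-20 [443. 470.]
0 [315. 431.]
20 [185. 391.]
y -20 [296. 493.]
y -15 [301. 477.]
y -10 [306. 461.]
y 10 [323. 401.]
```

View pics/s5b.png

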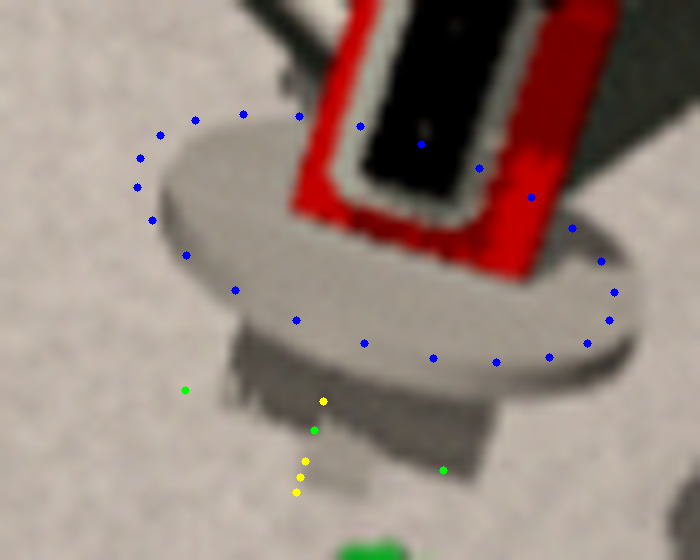

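Red's blade is a 40 mm plate with a cross rib, the light box at (335,460). The rib reaches about 15 mm off the plate, so about 30 mm across, which is too much for the 20 mm slot. I'll put red back in its place and check blue the same way.

```bash
python3 - <<'E'
from h import *
plan([515,151,240],0.036)
E
```

```text
pose [622.6 151.9 322.4] [-2.519 -0.298 -0.654] clk 5.62 F [ 0.1  1.1 -1.5] w 13.2
shift cm [-10.53   8.52   0.5 ] rot [-0.491 -0.488 -0.57 ] rows 7.17
```

Call:
carry_out(
  series=[
    [[-1.5,1.2,0,-0.065,-0.065,-0.076,0.8],[-3,2.4,0,-0.13,-0.13,-0.152,0.8],[-4.5,3.6,0,-0.195,-0.195,-0.228,0.8],[-6,4.9,0.2,-0.26,-0.26,-0.304,0.8],[-7.5,6.1,0.3,-0.325,-0.325,-0.38,0.8]],
  ],
)

```text
clock: 6.03
eef_pos: [545.9, 148.2, 264.3]
tool_rot: [-2.973, -0.151, -0.153]
force: [0.3, 0.5, -1.3]
width: 13.4
```

```bash
python3 - <<'E'
from h import *
plan([515,151,240],0.036)
E
```

```text
pose [545.9 148.2 264.3] [-2.973 -0.151 -0.153] clk 6.03 F [ 0.3  0.5 -1.3] w 13.4
shift cm [-3.43  0.52  1.88] rot [-0.154 -0.166 -0.176] rows 2.29
```

Call:
carry_out(
  series=[
    [[-1.1,0.2,0.6,-0.05,-0.055,-0.06,0.8],[-2.3,0.35,1.25,-0.1,-0.11,-0.12,0.8],[-3.4,0.5,1.9,-0.15,-0.165,-0.175,0.8],[-3.4,0.5,1.9,-0.15,-0.165,-0.175,0.8],[-3.4,0.5,1.9,-0.15,-0.165,-0.175,0.8]],
  ],
)

```text
clock: 6.45
eef_pos: [516.1, 153.6, 239.5]
tool_rot: [-3.132, -0.005, 0.033]
force: [-0.3, 0.1, -1.1]
width: 12.9
```

```bash
python3 - <<'E'
from h import *
plan([515,151,60],0.036)
E
```

```text
pose [516.1 153.6 239.5] [-3.132 -0.005  0.033] clk 6.45 F [-0.3  0.1 -1.1] w 12.9
shift cm [-0.21  0.43 17.95] rot [-0.01  -0.005 -0.003] rows 4.31
```

Call:
carry_out(
  series=[
    [[-0.1,0.2,4,-0.005,-0.002,-0.003,0.8],[-0.2,0.3,8,-0.01,-0.005,-0.003,0.8],[-0.2,0.3,12,-0.01,-0.005,-0.003,0.8],[-0.2,0.3,14,-0.01,-0.005,-0.003,0.8],[-0.2,0.3,14,-0.01,-0.005,-0.003,0.8]],
  ],
)

```text
clock: 6.87
eef_pos: [512.3, 149.5, 97.2]
tool_rot: [3.14, 0.006, 0.032]
force: [-0.2, 0.0, -0.3]
width: 13.0
```

```bash
python3 - <<'E'
from h import *
plan([515,151,58],0.036)
E
```

```text
pose [512.3 149.5  97.2] [3.14  0.006 0.032] clk 6.87 F [-0.2  0.  -0.3] w 13.0
shift cm [ 0.3  -0.15  3.92] rot [ 0.001  0.006 -0.004] rows 0.94
```

Call:
carry_out(
  series=[
    [[0.2,0,1.5,0,0.003,0,0.8],[0.2,0,3,0,0.003,0,0.8],[0.2,0,3.7,0,0.003,0,0.8],[0.2,0,3.7,0,0.003,0,0.8],[0.2,0,3.7,0,0.003,0,0.8]],
  ],
)

```text
clock: 7.28
eef_pos: [518.0, 151.4, 65.0]
tool_rot: [-3.14, -0.005, 0.033]
force: [-0.4, -0.3, -1.1]
width: 13.0
```

Call:
carry_out(
  series=[
    [[0,0,0.3,0,0,0,0.8],[0,0,0.5,0,0,0,0.8],[0,0,0.5,0,0,0,0.8]],
  ],
)

```text
clock: 7.53
eef_pos: [517.5, 152.0, 59.2]
tool_rot: [-3.14, -0.005, 0.035]
force: [-0.8, 0.7, -1.3]
width: 13.2
```

Call:
carry_out(
  series=[
    [[-0.1,0,0.3,0,0,0,0.8],[-0.2,0,0.5,0,0,0,0.8],[-0.2,0,0.5,0,0,0,0.8]],
  ],
)

```text
clock: 7.78
eef_pos: [515.9, 151.9, 54.6]
tool_rot: [-3.14, -0.005, 0.035]
force: [-0.4, 0.5, 6.4]
width: 13.6
```

Call:
carry_out(
  series=[
    [[0,0,0,0,0,0,4.5],[0,0,0,0,0,0,4.5],[0,0,-1,0,0,0,4.5],[0,0,-4,0,0,0,4.5],[0,0,-8,0,0,0,4.5]],
  ],
)

```text
clock: 8.2
eef_pos: [512.7, 151.1, 132.8]
tool_rot: [3.141, 0.002, 0.034]
force: [-0.3, 0.4, 0.0]
width: 45.3
```

```bash
python3 - <<'E'
from h import *
plan([498.5,336,130],0.005)
d=grab('wrist'); cv2.imwrite('pics/w6.png',d['img'])
E
```

```text
pose [512.7 151.1 132.8] [3.141e+00 2.000e-03 3.400e-02] clk 8.2 F [-0.3  0.4  0. ] w 45.3
shift cm [ -0.78 -18.53   0.27] rot [0.001 0.002 0.029] rows 4.45
```

View pics/w6.png

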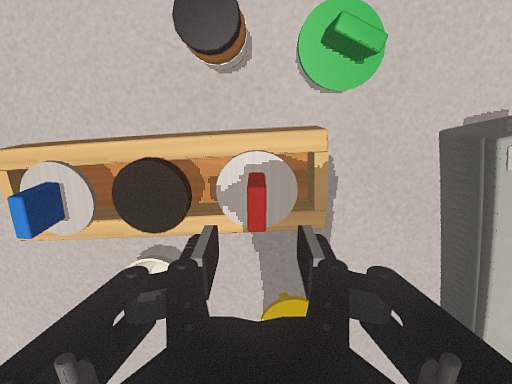

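The red key (fin at (257,200)) is upright in its place, looking as it did before. Next is the blue key.

Call:
carry_out(
  series=[
    [[-0.2,-3.7,-0.5,0,0,0.01,4.5],[-0.4,-7.4,-0.5,0,0,0.02,4.5],[-0.6,-11.1,-0.5,0,0,0.03,4.5],[-0.8,-14.8,-0.5,0,0,0.03,4.5],[-0.8,-18.5,-0.5,0,0,0.03,4.5]],
  ],
)

```text
clock: 8.67
eef_pos: [499.7, 338.2, 139.8]
tool_rot: [-3.14, -0.004, 0.005]
force: [-0.1, 0.4, -0.5]
width: 45.1
```

Call:
carry_out(
  series=[
    [[0,0,0,0,0,0,4.5],[0,0,0,0,0,0,4.5],[0,0,0,0,0,0,4.5]],
  ],
)

```text
clock: 8.92
eef_pos: [500.5, 335.5, 139.2]
tool_rot: [-3.141, -0.004, 0.005]
force: [-0.8, -0.9, -0.3]
width: 45.1
```

```bash
python3 - <<'E'
from h import *
plan([498.5,336,53],0.005)
d=grab('wrist'); cv2.imwrite('pics/w7.png',d['img'])
im=d['img']; hsv=cv2.cvtColor(im,cv2.COLOR_BGR2HSV);H,S,V=cv2.split(hsv)
m=((abs(H.astype(int)-112)<12)&(S>120)).astype(np.uint8); k,l,st,ce=cv2.connectedComponentsWithStats(m); i=1+np.argmax(st[1:,4]); pts=np.argwhere(l==i)[:,::-1]
P=depthpt(d,pts); ok=(P[:,2]>86)&(P[:,2]<95); pl=plane(d,pts[ok],90)[:,:2]; print([np.round(q,1) for q in cv2.minAreaRect(pl.astype(np.float32))])
E
```

```text
pose [500.5 335.5 139.2] [-3.141 -0.004  0.005] clk 8.92 F [-0.8 -0.9 -0.3] w 45.1
shift cm [-0.23 -0.04  8.62] rot [-0.    -0.004 -0.   ] rows 2.07
[array([499.4, 336.6]), array([36.3, 13.1]), np.float64(0.4)]
```

View pics/w7.png

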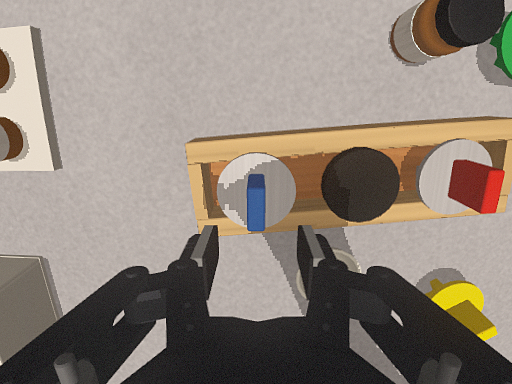

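The blue fin is centred between the fingers at (257,200). Red stands upright in its place at (470,180). I'll grip blue.

Call:
carry_out(
  series=[
    [[-0.1,0,3,0,0,0,4.5],[-0.1,-0.1,6,0,0,0,4.5],[-0.1,-0.1,8.5,0,0,0,4.5],[-0.1,-0.1,8.5,0,0,0,4.5],[-0.1,-0.1,8.5,0,0,0,4.5]],
  ],
)

```text
clock: 9.38
eef_pos: [499.8, 335.1, 53.5]
tool_rot: [3.141, -0.002, 0.002]
force: [0.7, -0.1, -0.7]
width: 44.5
```

Call:
carry_out(
  series=[
    [[0,0,0,0,0,0,0.8],[0,0,0,0,0,0,0.8],[0,0,0,0,0,0,0.8],[0,0,0,0,0,0,0.8]],
  ],
)

```text
clock: 9.72
eef_pos: [501.3, 337.7, 56.0]
tool_rot: [-3.139, -0.007, 0.004]
force: [-0.3, -1.3, 6.0]
width: 13.5
```

Call:
carry_out(
  series=[
    [[0,0,-2,0,0,0,0.8],[0,0,-6,0,0,0,0.8],[0,0,-10,0,0,0,0.8],[0,0,-14,0,0,0,0.8],[0,0,-18,0,0,0,0.8]],
  ],
)

```text
clock: 10.13
eef_pos: [498.8, 336.9, 236.5]
tool_rot: [-3.14, -0.004, 0.005]
force: [0.5, 0.6, -1.4]
width: 13.2
```

```bash
python3 - <<'E'
from h import *
plan([600,155,300],0.005)
E
```

```text
pose [498.8 336.9 236.5] [-3.14  -0.004  0.005] clk 10.13 F [ 0.5  0.6 -1.4] w 13.2
shift cm [10.07 18.23 -6.34] rot [-0.002 -0.004 -0.   ] rows 5.22
```

Call:
carry_out(
  series=[
    [[2,3.6,-1.3,0.045,0.1,0,0.8],[4,7.2,-2.6,0.09,0.2,0,0.8],[6,10.8,-4,0.135,0.3,0,0.8],[8,14.4,-5.3,0.18,0.4,0,0.8],[10,18,-6.5,0.22,0.5,0,0.8]],
  ],
)

```text
clock: 10.55
eef_pos: [591.0, 171.3, 295.2]
tool_rot: [-2.911, -0.476, -0.053]
force: [0.5, 1.1, -0.9]
width: 13.0
```

Call:
carry_out(
  series=[
    [[0,0,0,0.045,0.1,0,0.8],[0,0,0,0.09,0.2,0,0.8],[0,0,0,0.09,0.2,0.12,0.8],[0,0,0,0.09,0.2,0.24,0.8],[0,0,0,0.09,0.2,0.36,0.8]],
  ],
)

```text
clock: 10.97
eef_pos: [597.4, 172.5, 320.6]
tool_rot: [-2.694, -0.489, -0.386]
force: [-0.1, 0.2, -1.2]
width: 13.3
```

Call:
carry_out(
  series=[
    [[0,0,0,0,0,0.12,0.8],[0,0,0,0,0,0.24,0.8],[0,0,0,0,0,0.24,0.8]],
  ],
)

```text
clock: 11.22
eef_pos: [597.4, 175.5, 320.4]
tool_rot: [-2.595, -0.373, -0.617]
force: [-0.2, -0.8, -0.4]
width: 13.1
```

```bash
python3 look.py s8
```

```text
[-2.6  -0.38 -0.61] [597. 175. 320.] [-0.6   0.29  0.4   2.12 -1.1   0.23 -1.31]
[214.38122945 208.1075233 ]
```

View pics/s8.png

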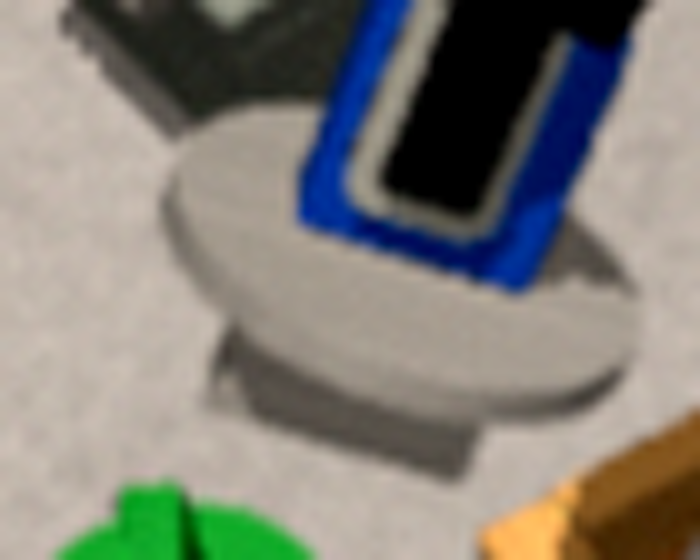

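Blue has a plain flat blade without the rib, so blue is the key that fits. I'll level the tool and go to the lock.

```bash
python3 - <<'E'
from h import *
plan([560,60,300],0.2)
E
```

```text
pose [597.5 175.4 320.3] [-2.597 -0.375 -0.612] clk 11.27 F [-0.   0.1 -0.5] w 13.2
shift cm [ 2.57 11.58 -3.28] rot [-0.357 -0.56  -0.681] rows 7.61
```

Call:
carry_out(
  series=[
    [[0.3,1.4,-0.4,-0.045,-0.07,-0.085,0.8],[0.6,2.9,-0.8,-0.09,-0.14,-0.17,0.8],[0.9,4.3,-1.2,-0.135,-0.21,-0.255,0.8],[1.2,5.8,-1.6,-0.18,-0.28,-0.34,0.8],[1.6,7.2,-2,-0.225,-0.35,-0.425,0.8]],
  ],
)

```text
clock: 11.68
eef_pos: [574.1, 102.0, 307.5]
tool_rot: [-2.986, -0.186, -0.068]
force: [0.4, 0.3, -1.3]
width: 12.9
```

```bash
python3 - <<'E'
from h import *
plan([500,-70,280],0.6); print(read_state()['qpos'].round(2))
E
```

```text
pose [574.1 102.  307.5] [-2.986 -0.186 -0.068] clk 11.68 F [ 0.4  0.3 -1.3] w 12.9
shift cm [-6.63 17.69 -1.21] rot [-0.088 -0.231 -0.65 ] rows 5.56
[-0.61  0.41  0.65  1.83 -0.52  0.84 -1.33]
```

Call:
carry_out(
  series=[
    [[-1.2,3.2,-0.2,-0.018,-0.046,-0.1,0.8],[-2.4,6.4,-0.4,-0.036,-0.092,-0.2,0.8],[-3.6,9.6,-0.6,-0.053,-0.138,-0.3,0.8],[-4.8,12.8,-0.8,-0.07,-0.185,-0.4,0.8],[-6,16,-1.1,-0.088,-0.231,-0.5,0.8]],
  ],
)

```text
clock: 12.1
eef_pos: [505.9, -53.2, 281.3]
tool_rot: [-3.122, 0.003, 0.453]
force: [-0.4, 0.6, -1.0]
width: 13.3
```

```bash
python3 - <<'E'
from h import *
plan([470,-168,230],1.2); print(read_state()['qpos'].round(2))
E
```

```text
pose [505.9 -53.2 281.3] [-3.122e+00  3.000e-03  4.530e-01] clk 12.1 F [-0.4  0.6 -1. ] w 13.3
shift cm [-8.24  8.84  4.98] rot [-0.02  -0.004 -0.747] rows 5.98
[-0.35  0.42  0.58  1.84 -0.29  0.98 -0.75]
```

Call:
carry_out(
  series=[
    [[-1.6,1.8,0.5,0,0,-0.12,0.8],[-3.2,3.6,1,0,0,-0.24,0.8],[-4.8,5.4,1.5,0,0,-0.36,0.8],[-6.4,7.2,2,0,0,-0.48,0.8],[-8,8.8,2.5,0,0,-0.6,0.8]],
  ],
)

```text
clock: 12.52
eef_pos: [471.7, -166.3, 254.7]
tool_rot: [-3.125, -0.01, 1.054]
force: [0.1, -0.3, -0.8]
width: 13.3
```

```bash
python3 - <<'E'
from h import *
plan([400,-160,240],1.78); print(read_state()['qpos'].round(2))
E
```

```text
pose [ 471.7 -166.3  254.7] [-3.125 -0.01   1.054] clk 12.52 F [ 0.1 -0.3 -0.8] w 13.3
shift cm [-3.01 -6.52  1.54] rot [-0.012 -0.016 -0.726] rows 5.81
[-0.    0.42  0.42  1.89 -0.23  0.89  0.02]
```

```bash
python3 - <<'E'
from h import *
plan([488,-256,230],1.787)
E
```

```text
pose [ 471.7 -166.3  254.7] [-3.125 -0.01   1.054] clk 12.52 F [ 0.1 -0.3 -0.8] w 13.3
shift cm [-7.02  5.89  2.3 ] rot [-0.012 -0.016 -0.733] rows 5.86
```

Call:
carry_out(
  series=[
    [[-1.4,1.2,0.5,-0.012,-0.016,-0.12,0.8],[-2.8,2.4,1,-0.012,-0.016,-0.24,0.8],[-4.2,3.6,1.5,-0.012,-0.016,-0.36,0.8],[-5.6,4.8,2,-0.012,-0.016,-0.48,0.8],[-7,5.9,2.3,-0.012,-0.016,-0.6,0.8]],
  ],
)

```text
clock: 12.93
eef_pos: [487.6, -255.5, 229.6]
tool_rot: [-3.14, 0.0, 1.655]
force: [0.6, -0.4, -0.9]
width: 13.2
```

Call:
carry_out(
  series=[
    [[0,0,0,0,0,-0.12,0.8],[0,0,0,0,0,-0.13,0.8],[0,0,0,0,0,-0.13,0.8],[0,0,0,0,0,-0.13,0.8]],
  ],
)

```text
clock: 13.27
eef_pos: [487.7, -254.0, 230.1]
tool_rot: [-3.14, -0.0, 1.774]
force: [-0.2, -0.4, -0.9]
width: 13.1
```

```bash
python3 - <<'E'
from h import *
plan([488,-256,230],1.787)
d=grab('wrist'); cv2.imwrite('pics/w9.png',d['img']); np.save('w9.npy',d,allow_pickle=True)
E
```

```text
pose [ 487.7 -254.   230.1] [-3.14  -0.     1.774] clk 13.27 F [-0.2 -0.4 -0.9] w 13.1
shift cm [-0.21 -0.01  0.01] rot [-0.002 -0.    -0.013] rows 0.1
```

View pics/w9.png

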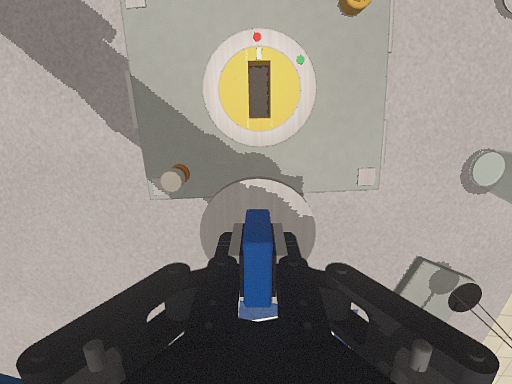

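The lock is clear at (259,90). The white mark at (259,53) sits almost at the red dot (257,37), the green dot is at (300,60), and the slot is nearly in line with the key. I'll measure the slot and the key offset.

```bash
python3 - <<'E'
from h import *
d=np.load('w9.npy',allow_pickle=True).item(); im=d['img']
hsv=cv2.cvtColor(im,cv2.COLOR_BGR2HSV);H,S,V=cv2.split(hsv)
m=np.zeros(H.shape,np.uint8); m[30:140,200:320]=((H>18)&(H<36)&(S>120)&(V>120))[30:140,200:320]
c=np.vstack([x for x in cv2.findContours(m,0,2)[0] if cv2.contourArea(x)>100]); h=cv2.convexHull(c)
p=plane(d,h[:,0],114)[:,:2]; print('plug',[np.round(q,1) for q in cv2.fitEllipse(p.astype(np.float32))])
f=cv2.erode(cv2.fillConvexPoly(np.zeros_like(m),h,1),np.ones((5,5)))
sl=((f>0)&(V<110)).astype(np.uint8); k,l,st,ce=cv2.connectedComponentsWithStats(sl); i=1+np.argmax(st[1:,4]); 
pp=plane(d,np.argwhere(l==i)[:,::-1],114)[:,:2]; r=cv2.minAreaRect(pp.astype(np.float32)); print('slot',st[i],[np.round(q,2) for q in r], 'yaw',R.from_euler('z',0) and None)
u,sv,vt=np.linalg.svd(pp-pp.mean(0),full_matrices=False); print('pca deg',np.degrees(np.arctan2(vt[0,1],vt[0,0])))
# marks: white, red, green
for n,mk in (('white',(S<60)&(V>190)&(f>0)),('red',((H<8)|(H>172))&(S>120)),('green',(abs(H.astype(int)-60)<20)&(S>120))):
    q=np.zeros_like(m); q[20:150,195:325]=mk[20:150,195:325]; k,l2,s2,c2=cv2.connectedComponentsWithStats(q)
    if k>1:
        i=1+np.argmax(s2[1:,4]); P=plane(d,[c2[i]],114)[0]; print(n,s2[i],P.round(1), 'az deg',np.degrees(np.arctan2(*(P[:2]-np.array(r[0]))[::-1])).round(1))
# key in hand: blue top + collar
s=read_state(); T=tool_T(s)
m=((abs(H.astype(int)-112)<12)&(S>120)).astype(np.uint8); m[:200]=0; m[325:]=0
k,l,st,ce=cv2.connectedComponentsWithStats(m); i=1+np.argmax(st[1:,4]); pts=np.argwhere(l==i)[:,::-1]; P=depthpt(d,pts); Pt=(P-T[:3,3])@T[:3,:3]
print('blue',st[i],'tool coords z pct',np.percentile(Pt[:,2],[5,50,95]).round(1),'x',np.percentile(Pt[:,0],[2,98]).round(1),'y',np.percentile(Pt[:,1],[2,98]).round(1))
m=np.zeros_like(m); m[175:260,190:330]=((S<40)&(V>70))[175:260,190:330]
pts=np.argwhere(m>0)[:,::-1]; P=depthpt(d,pts); Pt=(P-T[:3,3])@T[:3,:3]; ok=(Pt[:,2]>0)&(Pt[:,2]<25)&(Pt[:,0]>0); Q=Pt[ok]; print('collar n',ok.sum(),'z',np.percentile(Q[:,2],[5,50,95]).round(1),'xmax',np.percentile(Q[:,0],99.5).round(1),'y',np.percentile(Q[:,1],[0.5,99.5]).round(1))
A=np.c_[Q[:,:2],np.ones(len(Q))]; print('collar plane slope',np.linalg.lstsq(A,Q[:,2],rcond=None)[0].round(3))
E
```

```text
plug [array([ 471.3, -169.2]), array([71.8, 71.9]), np.float64(111.2)]
slot [ 248   61   22   57 1123] [array([ 470.96, -169.08]), array([18.63, 48.47]), np.float64(12.33)] yaw None
pca deg -77.51683139687914
white [257  49   5  11  51] [ 465.1 -140.   114. ] az deg 101.5
red [253  33   8   8  54] [ 460.1 -126.2  114. ] az deg 104.2
green [297  56   7   8  29] [ 501.6 -136.8  114. ] az deg 46.6
blue [ 242  209   31   99 2729] tool coords z pct [-35.1 -33.9  -2.4] x [-19.3  15.1] y [-6.7  6.2]
collar n 4136 z [ 8.8  9.8 11.1] xmax 32.3 y [-34.   33.9]
collar plane slope [ 0.032 -0.     9.373]
```

```bash
python3 - <<'E'
from h import *
plan([470.5,-166.7,175],1.785)
E
```

```text
pose [ 487.8 -253.8  230.1] [-3.14  -0.     1.775] clk 13.32 F [-0.8  0.3 -0.9] w 13.4
shift cm [8.88 0.08 5.51] rot [-0.002 -0.    -0.01 ] rows 2.51
```

Call:
carry_out(
  series=[
    [[2.5,0,1,0,0,-0.01,0.8],[5.5,0,2,0,0,-0.01,0.8],[8.9,0.1,4,0,0,-0.01,0.8],[8.9,0.1,5.5,0,0,-0.01,0.8],[8.9,0.1,5.5,0,0,-0.01,0.8]],
  ],
)

```text
clock: 13.73
eef_pos: [468.7, -163.5, 172.9]
tool_rot: [-3.135, -0.003, 1.79]
force: [0.1, 0.6, -0.6]
width: 13.6
```

Call:
carry_out(
  series=[
    [[0,0,0,0,0,0,0.8],[0,0,0,0,0,0,0.8],[0,0,0,0,0,0,0.8]],
  ],
)

```text
clock: 13.98
eef_pos: [471.4, -168.6, 175.9]
tool_rot: [-3.142, 0.002, 1.784]
force: [-0.8, 0.0, -1.7]
width: 13.5
```

```bash
python3 - <<'E'
from h import *
plan([470.5,-166.7,150],1.785); print(read_state()['qpos'].round(2))
d=grab('scene'); x0,y0=150,50; cv2.imwrite('pics/s10.png',cv2.resize(d['img'][y0:y0+120,x0:x0+150],None,fx=5,fy=5,interpolation=cv2.INTER_CUBIC))
E
```

```text
pose [ 471.4 -168.6  175.9] [-3.142e+00  2.000e-03  1.784e+00] clk 13.98 F [-0.8  0.  -1.7] w 13.5
shift cm [ 0.21 -0.05  2.59] rot [-0.     0.002 -0.001] rows 0.62
[ 0.15  0.5   0.19  1.99 -0.15  0.66  0.65]
```

View pics/s10.png

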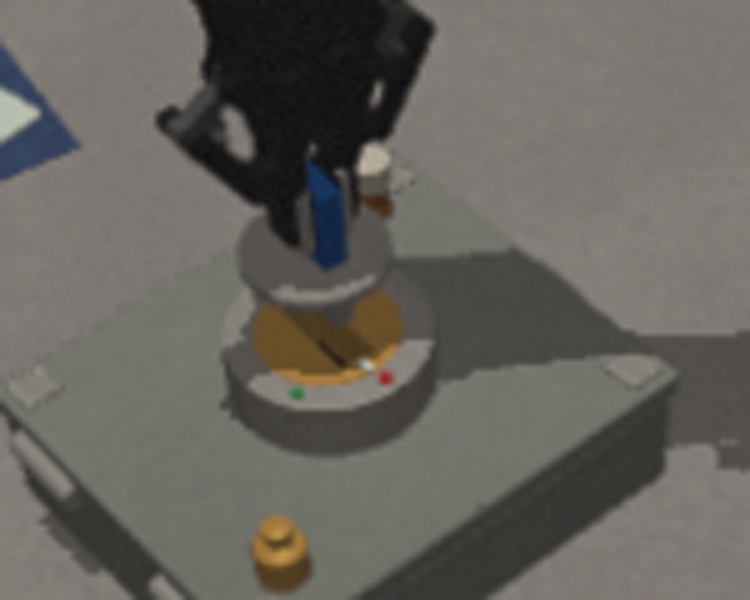

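The key hangs over the slot, in line with it. I'll lower it in steps.

Call:
carry_out(
  series=[
    [[0.1,0,0.5,0,0,0,0.8],[0.1,0,1,0,0,0,0.8],[0.1,0,1.5,0,0,0,0.8],[0.1,0,1.5,0,0,0,0.8],[0.1,0,1.5,0,0,0,0.8]],
  ],
)

```text
clock: 14.45
eef_pos: [469.8, -166.3, 159.3]
tool_rot: [-3.139, -0.0, 1.785]
force: [0.4, -0.9, -1.0]
width: 13.4
```

Call:
carry_out(
  series=[
    [[0,0,0.4,0,0,0,0.8],[0,0,0.8,0,0,0,0.8],[0,0,1.2,0,0,0,0.8],[0,0,1.2,0,0,0,0.8]],
  ],
)

```text
clock: 14.78
eef_pos: [469.6, -166.1, 147.0]
tool_rot: [-3.138, -0.001, 1.785]
force: [0.2, 0.1, -1.0]
width: 13.2
```

Call:
carry_out(
  series=[
    [[0,0,0.4,0,0,0,0.8],[0,0,0.8,0,0,0,0.8],[0,0,1.2,0,0,0,0.8],[0,0,1.4,0,0,0,0.8],[0,0,1.4,0,0,0,0.8]],
  ],
)

```text
clock: 15.2
eef_pos: [469.8, -166.2, 133.3]
tool_rot: [-3.139, -0.0, 1.785]
force: [0.2, 0.1, -0.7]
width: 13.2
```

Call:
carry_out(
  series=[
    [[0,0,0.2,0,0,0,0.8],[0,0,0.3,0,0,0,0.8],[0,0,0.4,0,0,0,0.8],[0,0,0.5,0,0,0,0.8]],
  ],
)

```text
clock: 15.53
eef_pos: [470.3, -166.4, 130.1]
tool_rot: [-3.14, 0.0, 1.785]
force: [-4.5, 1.9, 23.9]
width: 13.3
```

The key is seated, with 24 N on the collar at TCP z 130. I'll ease the pressure and turn clockwise, which is + about tool z.

Call:
carry_out(
  series=[
    [[0,0,-0.2,0,0,0,0.8],[0,0,-0.2,0,0,0.1,0.8],[0,0,-0.2,0,0,0.2,0.8],[0,0,-0.2,0,0,0.3,0.8],[0,0,-0.2,0,0,0.4,0.8]],
  ],
)

```text
clock: 15.95
eef_pos: [472.1, -166.8, 131.3]
tool_rot: [3.139, 0.002, 1.381]
force: [3.3, -0.2, -2.6]
width: 13.5
```

Call:
carry_out(
  series=[
    [[0,0,0,0,0,0.1,0.8],[0,0,0,0,0,0.2,0.8],[0,0,0,0,0,0.3,0.8],[0,0,0,0,0,0.4,0.8],[0,0,0,0,0,0.5,0.8]],
  ],
)

```text
clock: 16.37
eef_pos: [472.8, -167.3, 131.4]
tool_rot: [3.137, 0.001, 0.881]
force: [4.1, -2.0, -3.5]
width: 13.0
```

```bash
python3 - <<'E'
from h import *
plan([470.5,-166.7,130],1.785-1.21); s=read_state(); print(s['torque'].round(2),s['qpos'].round(2))
E
```

```text
pose [ 472.8 -167.3  131.4] [3.137e+00 1.000e-03 8.810e-01] clk 16.37 F [ 4.1 -2.  -3.5] w 13.0
shift cm [-0.1  -0.22  0.14] rot [ 0.005 -0.     0.306] rows 2.45
[-0.44 -0.98  0.18] [-0.    0.61  0.42  2.04 -0.44  0.58  0.03]
```

Call:
carry_out(
  series=[
    [[-0.1,-0.1,0.1,0,0,0.1,0.8],[-0.1,-0.1,0.1,0,0,0.2,0.8],[-0.1,-0.1,0.1,0,0,0.3,0.8],[-0.1,-0.1,0.1,0,0,0.36,0.8],[-0.1,-0.1,0.1,0,0,0.36,0.8]],
  ],
)

```text
clock: 16.78
eef_pos: [473.0, -168.0, 131.0]
tool_rot: [3.134, -0.002, 0.526]
force: [5.4, -1.7, 0.4]
width: 13.1
```

```bash
python3 - <<'E'
from h import *
plan([470.5,-166.7,130],1.785-1.26); s=read_state(); print(s['torque'].round(2),s['qpos'].round(2))
d=grab('scene'); x0,y0=150,50; cv2.imwrite('pics/s11.png',cv2.resize(d['img'][y0:y0+120,x0:x0+150],None,fx=5,fy=5,interpolation=cv2.INTER_CUBIC))
E
```

```text
pose [ 473. -168.  131.] [ 3.134e+00 -2.000e-03  5.260e-01] clk 16.78 F [ 5.4 -1.7  0.4] w 13.1
shift cm [-0.15 -0.24  0.1 ] rot [ 0.007 -0.002  0.001] rows 0.07
[-0.52 -1.33  0.66] [-0.07  0.63  0.53  2.04 -0.54  0.6  -0.22]
```

View pics/s11.png

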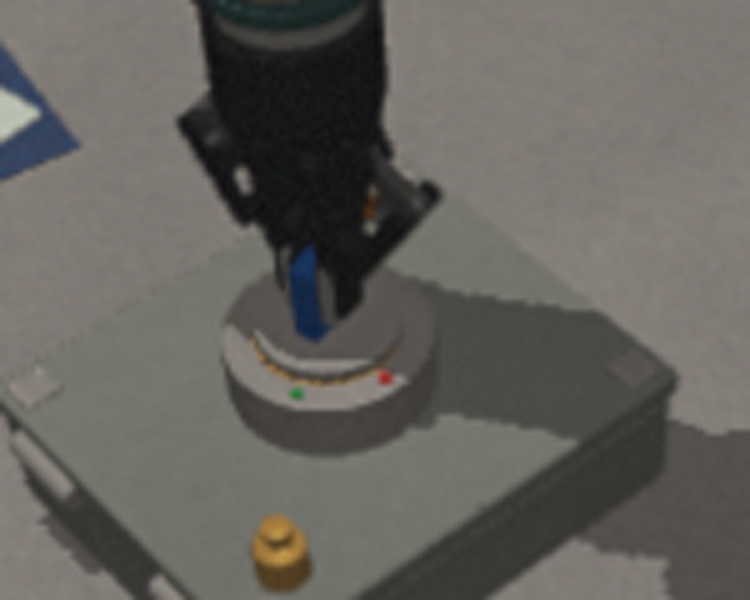

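Call:
carry_out(
  series=[
    [[-0.1,-0.1,0.2,0,0,0.05,0.8],[-0.1,-0.1,0.3,0,0,0.1,0.8],[-0.1,-0.1,0.4,0,0,0.1,0.8]],
  ],
)

```text
clock: 17.08
eef_pos: [473.3, -168.2, 130.5]
tool_rot: [3.133, -0.007, 0.435]
force: [-2.5, 1.9, 47.4]
width: 13.5
```

```bash
python3 - <<'E'
from h import *
plan([470.5,-166.7,130],1.785-1.26); s=read_state(); print(s['torque'].round(2),s['qpos'].round(2))
E
```

```text
pose [ 473.3 -168.2  130.5] [ 3.133 -0.007  0.435] clk 17.08 F [-2.5  1.9 47.4] w 13.5
shift cm [-0.19 -0.25  0.05] rot [ 0.009 -0.006 -0.09 ] rows 0.73
[0.46 0.45 2.68] [-0.08  0.63  0.55  2.04 -0.57  0.61 -0.28]
```

The torque rose to 2.7 N m, so the plug is at its stop and the collar is down. I'll relax, release and back off.

Call:
carry_out(
  series=[
    [[0,0,-0.3,0,0,-0.05,0.8],[0,0,-0.4,0,0,-0.08,0.8],[0,0,-0.4,0,0,-0.08,0.8]],
  ],
)

```text
clock: 17.33
eef_pos: [472.9, -167.9, 131.0]
tool_rot: [3.132, -0.004, 0.511]
force: [8.8, -3.0, -5.5]
width: 13.0
```

Call:
carry_out(
  series=[
    [[0,0,0,0,0,0,3],[0,0,0,0,0,0,4.5],[0,0,0,0,0,0,4.5],[0,0,-1,0,0,0,4.5],[0,0,-3,0,0,0,4.5]],
  ],
)

```text
clock: 17.75
eef_pos: [465.5, -165.4, 159.0]
tool_rot: [-3.138, 0.005, 0.504]
force: [1.0, -0.5, 0.1]
width: 45.3
```

Call:
carry_out(
  series=[
    [[0,0,-4,0,0,0,4.5],[0,0,-8,0,0,0,4.5],[-4,0,-10,0,0,0,4.5],[-8,0,-10,0,0,0,4.5],[-8,0,-10,0,0,0,4.5]],
  ],
)

```text
clock: 18.17
eef_pos: [391.1, -208.4, 262.1]
tool_rot: [-3.141, 0.003, 0.496]
force: [-0.4, -0.5, -0.4]
width: 44.6
```

```bash
python3 - <<'E'
from h import *
plan([470.5,-166.7,130],1.785-1.26); s=read_state(); 
for n in ('wrist','scene','top'):
    d=grab(n); np.save(n+'12.npy',d,allow_pickle=True); cv2.imwrite(f'pics/{n}12.png',d['img'])
E
```

```text
pose [ 391.1 -208.4  262.1] [-3.141e+00  3.000e-03  4.960e-01] clk 18.17 F [-0.4 -0.5 -0.4] w 44.6
shift cm [ 9.    0.12 13.19] rot [-0.     0.003 -0.029] rows 3.83
```

View pics/wrist12.png

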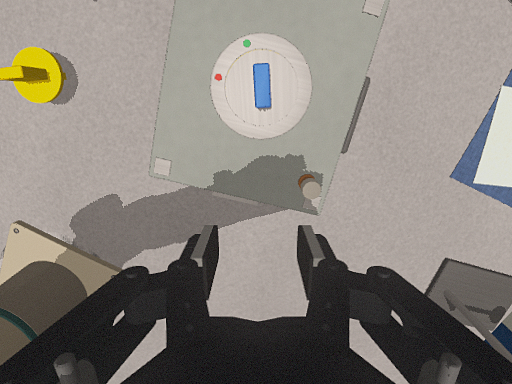

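View pics/scene12.png

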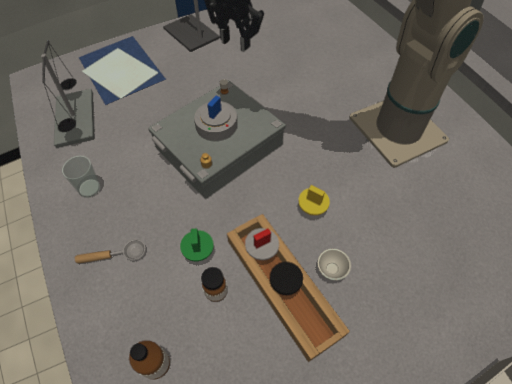

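```bash
python3 - <<'E'
from h import *
def fin(d,c,zlo,zhi,z):
    im=d['img']; hsv=cv2.cvtColor(im,cv2.COLOR_BGR2HSV);H,S,V=cv2.split(hsv)
    m=((abs(H.astype(int)-112)<12)&(S>120)) if c=='b' else (((H<6)|(H>172))&(S>150))
    pts=np.argwhere(m)[:,::-1]; P=depthpt(d,pts); ok=(P[:,2]>zlo)&(P[:,2]<zhi)&(P[:,0]>430)&(P[:,0]<550)
    k=plane(d,pts[ok],z)[:,:2]; print(c,ok.sum(),'z med',np.median(P[ok,2]).round(1),[np.round(q,1) for q in cv2.minAreaRect(k.astype(np.float32))])
w,s,t=[np.load(n+'12.npy',allow_pickle=True).item() for n in ('wrist','scene','top')]
fin(w,'b',150,180,164)
fin(s,'b',150,180,164); fin(t,'b',150,180,164)
s0=np.load('scene0.npy',allow_pickle=True).item();t0=np.load('top0.npy',allow_pickle=True).item()
for d in (s0,s,t0,t): fin(d,'r',80,100,90)
a=np.hstack([cv2.resize(w['img'][25:150,195:325],(400,400),interpolation=cv2.INTER_CUBIC),cv2.resize(s['img'][85:145,185:245],(400,400),interpolation=cv2.INTER_CUBIC)]); cv2.imwrite('pics/c12.png',a)
E
```

```text
b 683 z med 164.6 [array([ 470.8, -169.4]), array([35.1, 13. ]), np.float64(31.9)]
b 117 z med 163.8 [array([ 471.5, -161.8]), array([45.6, 22.1]), np.float64(34.7)]
b 95 z med 163.1 [array([ 468.7, -165.5]), array([32.2, 15.1]), np.float64(31.5)]
r 128 z med 90.3 [array([514. , 153.6]), array([35.5, 17.3]), np.float64(4.3)]
r 130 z med 90.2 [array([512.4, 155.6]), array([35.7, 16.7]), np.float64(1.9)]
r 66 z med 89.4 [array([515.2, 370.4]), array([451.2,  32.7]), np.float64(89.2)]
r 63 z med 89.9 [array([510.9, 152.3]), array([30.8, 12.2]), np.float64(5.1)]
```

View pics/c12.png

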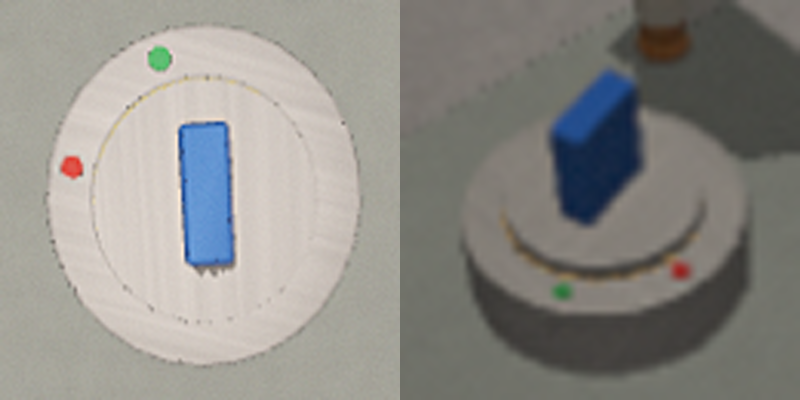

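Blue is in the lock with its fin top at z 164.6, so its point is about 28 mm above the mouth. Its yaw is 31.9°, which is 14.7° past the green dot (46.6°), just the play expected with the plug at its stop. Red is upright in its place. I'll hand the job in.

```bash
python3 - <<'E'
from h import *
print(finish_job()); print(read_state()['clock'])
E
```

```text
the job is handed in; nothing more can be done
None
the job is handed in; nothing more can be done
```

The strongbox should be unlocked: the blue key is pushed in to its collar, turned clockwise to the stop and left standing in the lock. I handed the job in at about 18.3 s; no verdict was reported.

- **Choosing the key:** I lifted red and looked at its blade with the scene camera. It has a cross rib about 30 mm across, too wide for the 20 mm slot, so I put it back without trying it. Blue's blade is a plain plate.
- **Blue key at the end:** it sits within 1 mm of the slot's middle as seen from the wrist camera. Its fin's middle is about 28 mm above the mouth and it is upright. The scene and top views put it 7 mm and 4 mm off; I trusted the closer wrist view.
- **Lock turn:** I could not read the white mark, because the collar covers it. The turn is inferred: torque rose to 2.7 N m at the stop. The key then stood 14.7° past the green dot, which matches the 15° of play and puts the plug near 1.0 rad.
- **Red key:** it is upright in its rack place, about 3 mm from where it started by the scene view. The top-camera before-and-after check failed, because other red pixels got into the "before" measurement.
- **Forces:** the most the wrist read was about 47 N, through the fingers, while seating and turning the key.
- **Gripper:** it is open and clear of everything.

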